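Free the locked centrifuge lid with the release rod

TASK

The centrifuge lost power with its lid locked. Take the red-handled release rod from its hole in the yellow plate, push it through the dust flap of the slot and feel along for the hidden hole in the lock bolt, push it fully home there and draw the bolt to the right until the lid springs open. Then stand the rod back in its own hole, seated on its collar, and do not disturb the other things on the bench.

Things in the scene. Friction and masses are not known exactly. Their poses are not given: they have to be found in the camera images.
- centrifuge: Light grey benchtop centrifuge, 280 x 240 mm, fixed. Origin on the bench under its centre; x to its back, y to its left seen from the robot, z up. On its front deck lies a yellow plate, 30 mm deep, 165 mm along y, top 130 mm high, with a slot and, right of it, the rod's storage hole. The dark lid starts 15 mm behind the slot's middle line, 24 mm higher than the plate; nothing else is higher.
- slot (a point): Middle of the slot, at the top of the yellow plate; axes as the centrifuge's. The slot is 67 mm long (y), 11 mm wide (x), closed 9 mm down by a black dust flap that the rod pushes down (0.5 N, hinged at the rear edge). The lock bolt slides along y beneath. It stopped somewhere: the middle of its hole starts anywhere from 21.5 mm left (+y) to 8.5 mm right (-y) of here, on the slot's middle line.
- bolt_face (a point): Point 24 mm below slot, on the flat hidden upper face of the lock bolt, which lies under the whole slot; the face has no other opening than its square hole, 12 x 12 mm. Until the locking pin in that hole is pressed, the bolt is held by a ratchet and does not yield to probing (1 mm of play).
- lock_pin (a point): Point 36 mm below slot: height of the top of the sprung locking pin, which fills the bottom of the bolt's hole, 12 mm down. 6 N starts it, 8.5 N takes it to its stop 4 mm lower (rod tip 40 mm below the plate). Only while it is held down, the bolt slides along -y (right) with 1 to 3 N; the lid is let go when the hole is 16.5 mm right of the slot's middle; end stop at 23.5 mm.
- stow (a point): Middle of the mouth of the rod's storage hole, at the plate's upper surface, 98.5 mm to the right of the slot's middle, on the same line. The hole is 11 mm across and through; the rod hangs in it upright, its collar resting on the plate.
- release_rod: Release rod, 126 mm long, 60 g, loose. Origin at its lower tip, z along the rod to the handle. Steel shank 7 mm across with a half-round tip, 62 mm long; then a black collar 22 mm across from z = 62 to 66 mm; then a round red handle 16 mm across from z = 66 to 126 mm. Hold it by the handle. It starts upright in the storage hole.
- rod_tip (a point): The lower tip of the release rod (same point as its origin).
- lid (a joint): Hinge of the lid at its rear edge, rad: 0 shut, 1.25 fully open. A gas spring lifts the lid by itself, in about two seconds, as soon as the bolt is drawn; the front edge rises and swings to the back.
- tube50: Orange-capped 50 ml tube standing to the right of the centrifuge, 35 mm across, 116 mm high, loose; origin under its centre, z up.
- tip_box: Pink and clear box of pipette tips on the right, 131 x 97 x 64 mm, loose; origin under its centre.
- micropipette: White pipette lying on the left of the centrifuge, 244 x 58 x 27 mm, loose; origin on the bench near its middle, x along it.

How it is judged:
By the outcome, as a careful person would: the job done as asked, in the order asked, and still so for the second after the job is handed in, with the robot touching nothing.
It also fails if it takes over 48 s, if anything falls off the work surface, if the arm or the gripper's body presses on something with over 40 N, if the wrist force passes 120 N, or if a joint passes its speed limit or range.

ROBOT

A 6-joint arm with a two-finger parallel gripper is mounted at the origin on a cart in front of the work surface, level with it; the furniture and walls round the work are solid. World frame = base frame: x ahead of the robot, y to its left, z up, the work surface at z = 0. Lengths are in m, angles in rad, forces in N, time in s.
With the tool pointing down it reaches from about 0.35 to 0.775 m from the base axis. Payload 5.5 kg.
Tool frame: the origin (TCP) lies midway between the tips of the shut fingers; the grasp point (between the pads) lies 19 mm behind it (env.hold_point_z is the distance from the TCP to the grasp point, in m); z points along the fingers, y is the line along which they close (so a half turn about z gives the same grasp; the last joint's range is limited). The gripper opens to 85 mm and grips with 20 to 120 N. Pads are 22 mm wide; open, the fingers measure 114 mm over their backs; the gripper's body (76 mm by 85 mm) begins 54 mm behind the grasp point. The pads swing forward as they close: fully open they stand 13 mm farther back than shut.
Start: joints at [1.195, 0.313, 0.046, 1.304, 0, 1.431], TCP at [0.134, 0.559, 0.231] pointing down, gripper open.
Joint ranges: [-2.76, 2.76], [-0.86, 1.69], [-1.03, 1.26], [-2.2, 2.34], [-1.47, 1.5], [-3.14, 3.14]. Speed limits (rad/s): [2.57, 2.57, 3.14, 3.14, 3.14, 3.14].

INTERFACE

Orientations are given as a unit quaternion [w, x, y, z].
In Python, from workcell import env, read_camera gives the robot as it stands. The module is installed in compiled form; this text tells all that it offers.
- The arm moves only by the tool carry_out, never from a script. Its argument "moves" is a list of rows, each an object of numbers: "tx", "ty", "tz": the shift along the world's x, y, z in cm; "wx", "wy", "wz": the turn, a rotation vector about the world's x, y, z in rad; "claw": the closure, from -1 (fully open) to 1 (shut). A call has 1 to 8 rows; each row shifts and turns the commanded pose from where the row before left it; what a row does not reach is not made up. A row lasts 1/8 s, in which the tool goes at most 62.5 mm and 10.7 degrees, less where a joint would pass 70% of its speed; a pose out of reach is approached as far as the arm can. A call is refused whole if a number of a shift passes 6.25 or a number of a turn 0.188, either way. A call with a gripper value outside its range is refused whole. The fingers move at their own pace and stop on an object; "newtons" is the grip in N (left out, the last holds). Time passes only in rows, so rows that do not move let the fingers close. It gives the time, the measured TCP pose, the force, the opening and the grip force at its end, in the units of the state.
- env.get_state(): the state, without advancing time (a new reading comes with each control period).
- read_camera(name): name is "scene" or "side" or "wrist"; returns a dict with "image" (420x560x3 uint8, blue, green, red), "z_map" (420x560 float32, m along the optical axis (not along the pixel's ray), 0 where there is no reading), "fx", "fy", "cx", "cy" (pixels), "k1" (the pictures are not rectified: a ray, as slopes to the right and down, at radius r is drawn at 1 + k1 r^2 times it, then the intrinsics apply), "camera_from_world" (4x4, takes a point from world to camera coordinates); the wrist camera has in their place "hand_eye" (4x4, takes a point from camera to tool coordinates, whose origin is the TCP and whose axes are the flange's). Camera axes: x right, y down, z forward; pixel columns grow to the right and rows downward; lengths in m; the calibration is good to about 2 mm. A picture is of the moment at which its call begins: read the wrist's pose just before it.
- env.hand_in(): hands the job in; it is judged then, once.
The state is a dict: "clock": time; "joint_pos": joint angles; "qvel": joint speeds; "tau": joint torques, N m; "tcp_pos": TCP position; "orientation": TCP orientation; "wrist_force": force on the tool from outside, world axes, zero at the start; "ft_torque": the same for the moment, N m; "finger_gap": finger opening in m; "grip_force": force on a finger pad.
Only numpy, scipy, OpenCV 4.12 (cv2) and the standard library are available. Lean on these libraries where they do the work, as an engineer would, in place of code of your own. Each camera call takes 0.05 s, during which the arm holds its last target. There are 200 camera calls.

## Working session

There is one attempt and no reset: what is moved stays moved. The work goes in short steps, Python scripts to look and compute and a tool call to move; the robot and the scene stay as the last step left them, time stands still between calls to the robot, and variables do not carry over. Pictures are saved under pics/ and viewed, at most 10 in all, crops included, and the job is handed in when it is done.

Besides the shell and the picture viewer there is one more tool, called as a command line: name --argument value ..., lists and objects as JSON in quotes. carry_out: Moves the arm, as the interface text tells. Its arguments: {"type":"object","properties":{"moves":{"type":"array","items":{"type":"object","properties":{"tx":{"type":"number"},"ty":{"type":"number"},"tz":{"type":"number"},"wx":{"type":"number"},"wy":{"type":"number"},"wz":{"type":"number"},"claw":{"type":"number"}}}},"newtons":{"type":"number"}},"required":["moves"]}

```bash
mkdir -p pics; cat > h.py <<'E'
import numpy as np, cv2
from workcell import env, read_camera
from scipy.spatial.transform import Rotation as R
def cam(name):
    s=env.get_state(); c=read_camera(name)
    if 'hand_eye' in c:
        T=np.eye(4); q=s['orientation']; T[:3,:3]=R.from_quat([q[1],q[2],q[3],q[0]]).as_matrix(); T[:3,3]=s['tcp_pos']
        c['wfc']=T@np.array(c['hand_eye'])
    else: c['wfc']=np.linalg.inv(np.array(c['camera_from_world']))
    return c
def rays(c,uv):
    uv=np.atleast_2d(np.asarray(uv,float)); d=np.c_[(uv[:,0]-c['cx'])/c['fx'],(uv[:,1]-c['cy'])/c['fy']]
    x=d.copy()
    for _ in range(20): x=d/(1+c['k1']*(x**2).sum(1,keepdims=True))
    return np.c_[x,np.ones(len(x))]
def on_plane(c,uv,z):
    r=rays(c,uv)@c['wfc'][:3,:3].T; o=c['wfc'][:3,3]
    return o+r*((z-o[2])/r[:,2])[:,None]
def by_depth(c,uv):
    uv=np.atleast_2d(uv); d=np.array([c['z_map'][int(round(v)),int(round(u))] for u,v in uv])
    return (rays(c,uv)*d[:,None])@c['wfc'][:3,:3].T+c['wfc'][:3,3]
def cross(c1,uv1,c2,uv2):
    r1=(rays(c1,uv1)@c1['wfc'][:3,:3].T)[0]; r2=(rays(c2,uv2)@c2['wfc'][:3,:3].T)[0]
    A=np.c_[r1,-r2]; o1,o2=c1['wfc'][:3,3],c2['wfc'][:3,3]
    t=np.linalg.lstsq(A,o2-o1,rcond=None)[0]; a,b=o1+t[0]*r1,o2+t[1]*r2
    return (a+b)/2,np.linalg.norm(a-b)
def blobs(c,lo,hi,amin=60):
    h=cv2.cvtColor(c['image'],cv2.COLOR_BGR2HSV); m=cv2.inRange(h,lo,hi)
    n,l,st,ce=cv2.connectedComponentsWithStats(m)
    return m,[(st[i].tolist(),ce[i].round(1).tolist()) for i in range(1,n) if st[i][4]>=amin]
E
python3 - <<'E'
from h import *
ims=[]
for n in('scene','side'):
    c=cam(n); cv2.imwrite(f'pics/{n}0.png',c['image'])
    print(n,c['wfc'].round(3).tolist(),c['fx'],c['k1'])
    for nm,lo,hi in(('yel',(22,120,100),(35,255,255)),('red',(0,150,80),(6,255,255)),('red2',(172,150,80),(180,255,255))):
        print(nm,blobs(c,lo,hi)[1])
print(env.get_state(),env.hold_point_z)
E
```

```text
scene [[0.502, -0.566, 0.654, -0.268], [-0.865, -0.308, 0.396, -0.496], [-0.023, -0.765, -0.644, 0.896], [0.0, 0.0, 0.0, 1.0]] 452.6694896136291 -0.12249195547033778
yel [([239, 206, 38, 27, 187], [262.3, 221.1])]
red [([278, 211, 5, 22, 92], [280.2, 221.0])]
red2 []
side [[0.995, -0.062, 0.079, 0.417], [-0.099, -0.526, 0.845, -0.982], [-0.011, -0.848, -0.529, 0.733], [0.0, 0.0, 0.0, 1.0]] 453.74819837582504 0.03471030820360067
yel []
red [([246, 200, 7, 24, 105], [249.1, 211.7])]
red2 []
{'clock': 0.1, 'joint_pos': array([1.19539673e+00, 3.13923981e-01, 4.50993658e-02, 1.30359601e+00,
       5.66948364e-06, 1.43120016e+00]), 'qvel': array([-2.70298219e-03, -3.54970483e-03,  3.35224759e-03, -2.25704839e-04,
        7.81048128e-04,  1.96072352e-05]), 'tau': array([ 3.11331671e-03, -4.81726062e+01,  2.99243689e+01,  1.27766214e-02,
       -1.33087092e-04,  9.13406268e-06]), 'tcp_pos': array([0.13417298, 0.55866413, 0.23050156]), 'orientation': array([-2.09565077e-04,  1.17628712e-01,  9.93057313e-01, -7.84652713e-04]), 'wrist_force': array([-0.21134988,  0.62624859, -0.1343936 ]), 'ft_torque': array([ 0.01931546, -0.05616278,  0.07582566]), 'grip_force': 0.0, 'finger_gap': 0.08536171421715952} 0.0187
```

View pics/scene0.png

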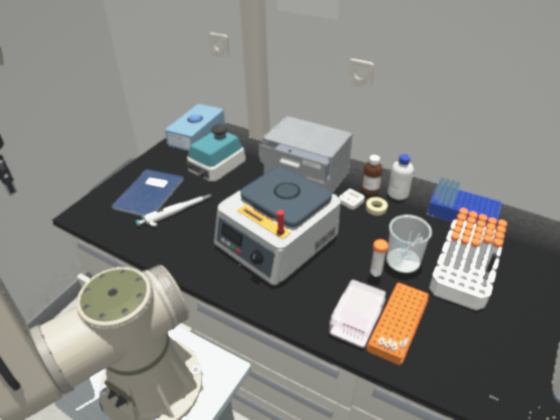

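View pics/side0.png

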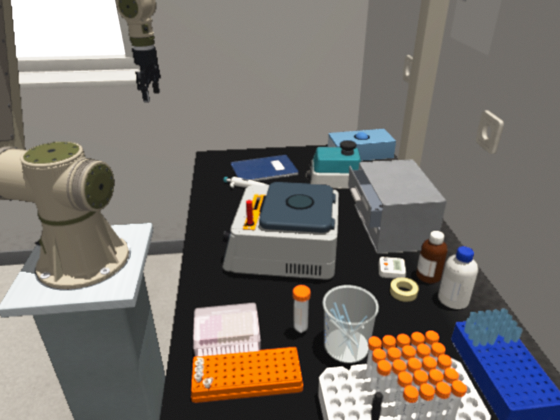

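The scene view shows the centrifuge with its yellow plate (262,221) and the red handle (280,221). The side view shows the handle at (249,212). I'll triangulate the handle top and bottom, and the plate.

```bash
python3 - <<'E'
from h import *
a=cam('scene'); b=cam('side')
for p,q in(((280.5,211.5),(250,200.5)),((280,221),(249.1,211.7)),((279.7,232),(248.5,223))): print(cross(a,p,b,q))
m,_=blobs(a,(20,100,90),(36,255,255),10); n,_=blobs(b,(15,100,90),(36,255,255),10)
for c,k in((a,m),(b,n)):
    v,u=np.nonzero(k); 
    if len(u): 
        P=on_plane(c,np.c_[u,v],.13); k2=(abs(P[:,0]-.5)<.15)&(abs(P[:,1]+.05)<.2); P=P[k2]; print(len(P),cv2.minAreaRect((P[:,:2]*1000).astype(np.float32)), P.mean(0))
E
```

```text
(array([ 0.43604018, -0.07694853,  0.19314339]), np.float64(8.218814538139401e-05))
(array([ 0.43308856, -0.07680848,  0.1636276 ]), np.float64(0.001971417660422946))
(array([ 0.4297921 , -0.0769657 ,  0.13106117]), np.float64(0.00018825111396489027))
308 ((446.42962646484375, -18.033615112304688), (160.79541015625, 29.272356033325195), 77.30754852294922) [ 0.44563351 -0.01780499  0.13      ]
297 ((447.0326843261719, -20.8861083984375), (166.85299682617188, 31.239015579223633), 77.35538482666016) [ 0.44749095 -0.02422679  0.13      ]
```

carry_out --moves '[{"tx":1.5,"ty":-2.5,"tz":2},{"tx":2.5,"ty":-4.5,"tz":2},{"tx":2.5,"ty":-5,"tz":1.5},{"tx":2.5,"ty":-5,"tz":1.5},{"tx":2.5,"ty":-5,"tz":1.5},{"tx":2.5,"ty":-5,"tz":1.5},{"tx":2,"ty":-5,"tz":1},{"tx":2,"ty":-5,"tz":1}]'

```text
invalid input at $.moves[0]: expected keys tx, ty, tz, wx, wy, wz, claw
```

carry_out --moves '[{"tx":2,"ty":-5,"tz":1},{"tx":2,"ty":-5,"tz":1},{"tx":2,"ty":-5,"tz":1},{"tx":2,"ty":-5,"tz":0},{"tx":0.5,"ty":-2,"tz":0},{}]'

```text
invalid input at $.moves[0]: expected keys tx, ty, tz, wx, wy, wz, claw
```

```bash
python3 - <<'E'
from h import *
c=cam('wrist'); cv2.imwrite('pics/w1.png',c['image']); s=env.get_state()
print(s['clock'],s['tcp_pos'],s['orientation'],s['joint_pos'],np.array(c['hand_eye']).round(3).tolist())
for nm,lo,hi in(('yel',(20,100,80),(36,255,255)),('red',(0,150,60),(8,255,255))): print(nm,blobs(c,lo,hi)[1])
E
```

```text
0.25 [0.13425357 0.55889117 0.23087414] [-9.11220220e-05  1.17612772e-01  9.93059446e-01 -4.05031271e-04] [ 1.19543008e+00  3.13619486e-01  4.55866146e-02  1.30359322e+00
 -3.00421014e-05  1.43120136e+00] [[-0.001, -0.955, -0.296, 0.075], [1.0, -0.001, 0.0, -0.001], [-0.001, -0.296, 0.955, -0.143], [0.0, 0.0, 0.0, 1.0]]
yel []
red []
```

View pics/w1.png

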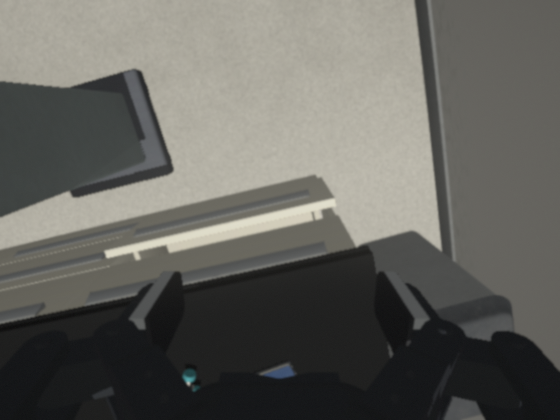

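The picture only shows the bench edge and the fingers. Both moves were refused because every key is required, so the arm hasn't moved.

carry_out --moves '[{"tx":1.5,"ty":-2.5,"tz":2,"wx":0,"wy":0,"wz":0,"claw":-1},{"tx":2.5,"ty":-4.5,"tz":2,"wx":0,"wy":0,"wz":0,"claw":-1},{"tx":2.5,"ty":-5,"tz":1.5,"wx":0,"wy":0,"wz":0,"claw":-1},{"tx":2.5,"ty":-5,"tz":1.5,"wx":0,"wy":0,"wz":0,"claw":-1},{"tx":2.5,"ty":-5,"tz":1.5,"wx":0,"wy":0,"wz":0,"claw":-1},{"tx":2.5,"ty":-5,"tz":1.5,"wx":0,"wy":0,"wz":0,"claw":-1},{"tx":2,"ty":-5,"tz":1,"wx":0,"wy":0,"wz":0,"claw":-1},{"tx":2,"ty":-5,"tz":1,"wx":0,"wy":0,"wz":0,"claw":-1}]'

```text
clock: 1.25
tcp_pos: [0.3147, 0.1875, 0.3518]
orientation: [0.0, 0.117, 0.993, 0.0]
wrist_force: [0.8, 0.8, -0.1]
finger_gap: 0.0854
grip_force: 0.0
```

carry_out --moves '[{"tx":2,"ty":-5,"tz":1,"wx":0,"wy":0,"wz":0,"claw":-1},{"tx":2,"ty":-5,"tz":1,"wx":0,"wy":0,"wz":0,"claw":-1},{"tx":2,"ty":-5,"tz":1,"wx":0,"wy":0,"wz":0,"claw":-1},{"tx":2,"ty":-5,"tz":0,"wx":0,"wy":0,"wz":0,"claw":-1},{"tx":0.5,"ty":-2,"tz":0,"wx":0,"wy":0,"wz":0,"claw":-1},{"tx":0,"ty":0,"tz":0,"wx":0,"wy":0,"wz":0,"claw":-1}]'

```text
clock: 2.0
tcp_pos: [0.3996, -0.0321, 0.3809]
orientation: [-0.0, 0.119, 0.993, 0.0]
wrist_force: [-0.5, 0.6, -0.2]
finger_gap: 0.0859
grip_force: 0.0
```

```bash
python3 - <<'E'
from h import *
c=cam('wrist'); cv2.imwrite('pics/w2.png',c['image']); s=env.get_state()
print(s['clock'],s['tcp_pos'],s['orientation'],s['joint_pos'],s['wrist_force'])
for nm,lo,hi in(('yel',(20,100,80),(36,255,255)),('red',(0,150,60),(8,255,255))): print(nm,blobs(c,lo,hi)[1])
E
```

```text
2.05 [ 0.39919587 -0.03120511  0.38110457] [-3.84392697e-04  1.18540964e-01  9.92949054e-01  2.60681117e-04] [-2.79458039e-01 -2.80555176e-02  7.95834990e-03  1.60765247e+00
  3.91684463e-04 -4.18174659e-02] [-0.67657505  0.59926831 -0.82126776]
yel [([253, 196, 114, 25, 1893], [305.5, 207.9]), ([234, 198, 9, 23, 136], [237.9, 208.2])]
red [([241, 216, 14, 18, 191], [246.8, 224.8])]
```

View pics/w2.png

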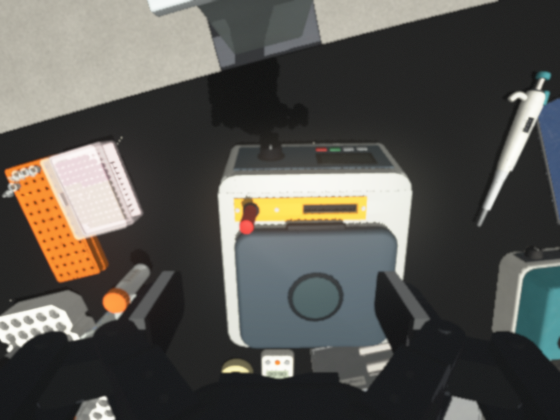

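The wrist view shows the plate from (234,197) to (366,220), the slot near (330,209) and the rod's red top near (246,227). I'll measure them here, then repeat from a second pose.

```bash
cat >> h.py <<'E'
def feats(c,guess=(.4555,.019)):
    "pixel features: slot centroid, plate rect, red cap centroid"
    h=cv2.cvtColor(c['image'],cv2.COLOR_BGR2HSV)
    y=cv2.inRange(h,(18,90,70),(38,255,255)); v,u=np.nonzero(y)
    P=on_plane(c,np.c_[u,v],.13)[:,:2]
    k=np.linalg.norm(P-guess,axis=1)<.16; rect=cv2.minAreaRect((P[k]*1000).astype(np.float32))
    ym=np.zeros_like(y); ym[v[k],u[k]]=255
    cs,hi=cv2.findContours(ym,cv2.RETR_CCOMP,cv2.CHAIN_APPROX_NONE)
    holes=[q[:,0] for q,hh in zip(cs,hi[0]) if hh[3]>=0 and cv2.contourArea(q)>60]
    red=cv2.bitwise_or(cv2.inRange(h,(0,150,150),(8,255,255)),cv2.inRange(h,(174,150,150),(180,255,255)))
    n,l,st,ce=cv2.connectedComponentsWithStats(red); i=1+np.argmax(st[1:,4]) if n>1 else 0
    return dict(rect=rect,holes=holes,cap=ce[i],capst=st[i])
E
python3 - <<'E'
from h import *
import pickle
c=cam('wrist'); f=feats(c); pickle.dump((c,f),open('v1.pkl','wb'))
print(f['rect'],f['cap'],f['capst'],on_plane(c,f['cap'],.194))
for q in f['holes']:
    P=on_plane(c,q,.13)[:,:2]*1000; print(cv2.minAreaRect(P.astype(np.float32)), cv2.minAreaRect(q))
print(by_depth(c,[[275,212],[246,228],[300,200],[330,250],[330,209]]).round(4))
E
```

```text
((445.3692321777344, -17.226905822753906), (164.19650268554688, 31.219343185424805), 76.34293365478516) [245.50322581 226.58064516] [240 220  13  14 155] [[ 0.43134709 -0.07624623  0.194     ]]
((453.3968811035156, 19.1419677734375), (67.31221008300781, 11.708076477050781), 76.3281021118164) ((329.0, 208.5), (54.0, 9.0), 0.0)
[[ 0.441  -0.047   0.1329]
 [ 0.4326 -0.0759  0.1953]
 [ 0.4339 -0.0135  0.1308]
 [ 0.4989  0.0084  0.1515]
 [ 0.4579  0.0213  0.1189]]
```

carry_out --moves '[{"tx":0,"ty":0,"tz":-5,"wx":0,"wy":0,"wz":0,"claw":-1},{"tx":-0.5,"ty":1,"tz":-5,"wx":0,"wy":0,"wz":0,"claw":-1},{"tx":-0.5,"ty":1,"tz":-2,"wx":0,"wy":0,"wz":0,"claw":-1},{"tx":0,"ty":0,"tz":0,"wx":0,"wy":0,"wz":0,"claw":-1},{"tx":0,"ty":0,"tz":0,"wx":0,"wy":0,"wz":0,"claw":-1}]'

```text
clock: 2.72
tcp_pos: [0.39, -0.0105, 0.2626]
orientation: [0.001, 0.117, 0.993, -0.0]
wrist_force: [0.1, -0.7, 0.4]
finger_gap: 0.0857
grip_force: 0.0
```

```bash
python3 - <<'E'
from h import *
import pickle
c=cam('wrist'); cv2.imwrite('pics/w3.png',c['image']); f=feats(c); c1,f1=pickle.load(open('v1.pkl','rb')); pickle.dump((c,f),open('v2.pkl','wb'))
print(env.get_state()['clock'],env.get_state()['tcp_pos'],f['rect'],f['cap'],f['capst'],on_plane(c,f['cap'],.194))
for q in f['holes']:
    P=on_plane(c,q,.13)[:,:2]*1000; r=cv2.minAreaRect(P.astype(np.float32)); print(r,cv2.minAreaRect(q))
print('cap',cross(c1,f1['cap'],c,f['cap']))
b=lambda f:cv2.minAreaRect(max(f['holes'],key=cv2.contourArea))[0]
if f['holes'] and f1['holes']: print('slot',cross(c1,b(f1),c,b(f)))
E
```

```text
2.775 [ 0.39034255 -0.01080695  0.26280753] ((445.26397705078125, -17.03437042236328), (165.2010955810547, 30.975759506225586), 77.22044372558594) [205.71929825 297.54736842] [197 289  19  18 285] [[ 0.43120411 -0.07652336  0.194     ]]
((453.5118103027344, 18.898975372314453), (66.3550033569336, 11.81384563446045), 77.58163452148438) ((327.00408935546875, 259.2221374511719), (11.738730430603027, 72.17282104492188), 88.93909454345703)
cap (array([ 0.43114521, -0.07629781,  0.19430535]), np.float64(0.0003003765412187019))
slot (array([0.45300691, 0.01894753, 0.13100506]), np.float64(0.0004281320207009035))
```

View pics/w3.png

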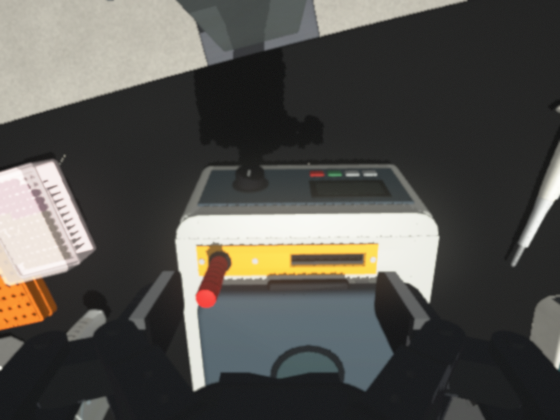

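The view is consistent: slot at (327,259), rod from (217,258) up to its cap at (206,298). Slot is at (0.4533, 0.0190, 0.131) and the rod at (0.4312, -0.0766), 98 mm apart, so both match the text. The centrifuge yaw is -13°. Next I go above the handle with a slight backward lean, so the gripper body stays clear of the rising lid.

carry_out --moves '[{"tx":2.2,"ty":-3.3,"tz":-1,"wx":-0.017,"wy":-0.073,"wz":0.005,"claw":-1},{"tx":2.15,"ty":-3.35,"tz":-1,"wx":-0.017,"wy":-0.073,"wz":0.005,"claw":-1},{"tx":0,"ty":0,"tz":0,"wx":0,"wy":0,"wz":0,"claw":-1},{"tx":0,"ty":0,"tz":0,"wx":0,"wy":0,"wz":0,"claw":-1}]'

```text
clock: 3.28
tcp_pos: [0.433, -0.0774, 0.2423]
orientation: [0.075, 0.113, 0.991, -0.008]
wrist_force: [-0.9, -0.6, -0.1]
finger_gap: 0.0854
grip_force: 0.0
```

```bash
cat >> h.py <<'E'
Y=np.array([.2250,.9744,0]); X=np.array([.9744,-.2250,0]); SLOT=np.array([.4533,.0190,.1305]); STOW=SLOT-.0985*Y
def rep():
    s=env.get_state(); q=s['orientation']; M=R.from_quat([q[1],q[2],q[3],q[0]]).as_matrix()
    g=s['tcp_pos']-env.hold_point_z*M[:,2]
    print('t',round(s['clock'],2),'grasp',g.round(4),'slot-frame mm',(np.array([(g-SLOT)@X,(g-SLOT)@Y,g[2]-SLOT[2]])*1000).round(1),'z',M[:,2].round(3),'y',M[:,1].round(3),'F(x,y,z slot)',np.array([s['wrist_force']@X,s['wrist_force']@Y,s['wrist_force'][2]]).round(1),'gap',round(s['finger_gap'],4),s['grip_force'],'tau',s['ft_torque'].round(2))
    return g
E
python3 - <<'E'
from h import *
g=rep(); print((STOW-g)*100)
E
```

```text
t 3.27 grasp [ 0.4302 -0.0768  0.2608] slot-frame mm [ -0.9 -98.6 130.3] z [ 0.146 -0.033 -0.989] y [0.224 0.974 0.001] F(x,y,z slot) [-0.7 -0.8 -0.1] gap 0.0854 0.0 tau [ 0.04  0.16 -0.01]
[  0.08961339  -0.01520534 -13.02537442]
```

carry_out --moves '[{"tx":0.09,"ty":-0.02,"tz":-4,"wx":0,"wy":0,"wz":0,"claw":-1},{"tx":0,"ty":0,"tz":-3.2,"wx":0,"wy":0,"wz":0,"claw":-1},{"tx":0,"ty":0,"tz":-1,"wx":0,"wy":0,"wz":0,"claw":0},{"tx":0,"ty":0,"tz":0,"wx":0,"wy":0,"wz":0,"claw":1},{"tx":0,"ty":0,"tz":0,"wx":0,"wy":0,"wz":0,"claw":1},{"tx":0,"ty":0,"tz":0,"wx":0,"wy":0,"wz":0,"claw":1},{"tx":0,"ty":0,"tz":0,"wx":0,"wy":0,"wz":0,"claw":1}]' --newtons 90

```text
clock: 4.15
tcp_pos: [0.4348, -0.0779, 0.1608]
orientation: [0.076, 0.112, 0.991, -0.009]
wrist_force: [-0.8, 1.1, 6.3]
finger_gap: 0.0136
grip_force: 87.6
```

```bash
python3 - <<'E'
from h import *
rep()
E
```

```text
t 4.15 grasp [ 0.432  -0.0773  0.1793] slot-frame mm [  1.  -98.6  48.8] z [ 0.148 -0.034 -0.988] y [0.224 0.975 0.   ] F(x,y,z slot) [-1.1  0.9  6.3] gap 0.0136 87.6261055469513 tau [ 0.13  0.22 -0.02]
```

carry_out --moves '[{"tx":0,"ty":0,"tz":1.5,"wx":0,"wy":0,"wz":0,"claw":1},{"tx":0,"ty":0,"tz":2.5,"wx":0,"wy":0,"wz":0,"claw":1},{"tx":0,"ty":0,"tz":2.5,"wx":0,"wy":0,"wz":0,"claw":1},{"tx":0,"ty":0,"tz":1.5,"wx":0,"wy":0,"wz":0,"claw":1},{"tx":0,"ty":0,"tz":0,"wx":0,"wy":0,"wz":0,"claw":1},{"tx":0,"ty":0,"tz":0,"wx":0,"wy":0,"wz":0,"claw":1}]'

```text
clock: 4.9
tcp_pos: [0.4333, -0.0775, 0.2387]
orientation: [0.074, 0.112, 0.991, -0.008]
wrist_force: [0.3, -0.5, -0.9]
finger_gap: 0.0133
grip_force: 87.7
```

```bash
python3 - <<'E'
from h import *
rep(); c=cam('wrist'); cv2.imwrite('pics/w4.png',cv2.resize(c['image'][180:420,140:420],None,fx=2.5,fy=2.5))
a=cam('side'); cv2.imwrite('pics/s4.png',cv2.resize(a['image'][120:280,180:360],None,fx=3.7,fy=3.7))
E
```

```text
t 4.9 grasp [ 0.4306 -0.0768  0.2572] slot-frame mm [ -0.5 -98.5 126.7] z [ 0.145 -0.033 -0.989] y [0.224 0.975 0.001] F(x,y,z slot) [ 0.4 -0.5 -0.9] gap 0.0133 87.66964673995972 tau [ 0.05  0.17 -0.03]
```

View pics/w4.png

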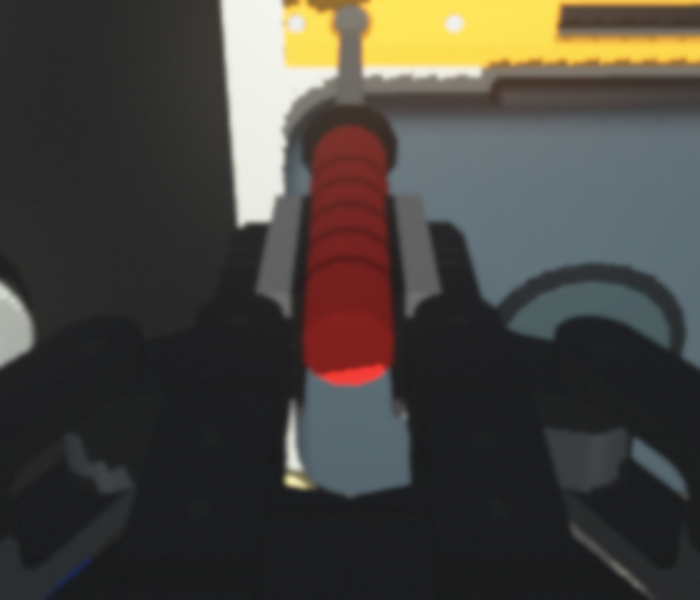

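View pics/s4.png

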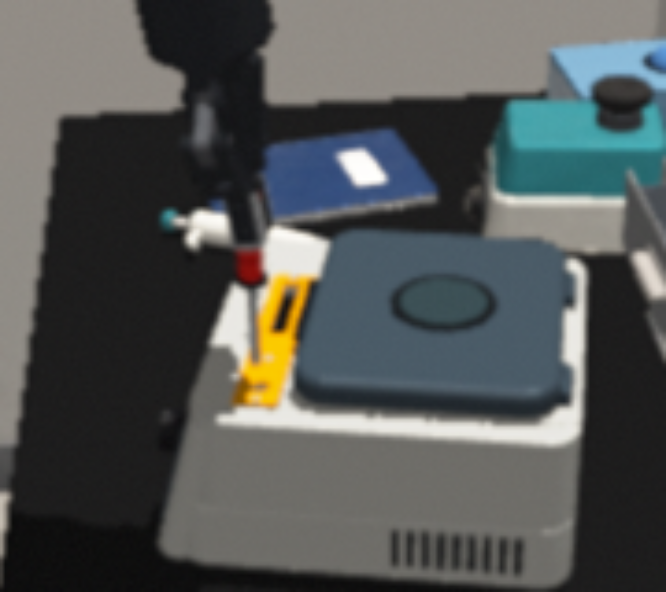

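The rod is held cleanly by its handle. Its tip is at about (280,187) in the wrist image and (249,217) in the side view, and it's out of the hole. I'll locate the tip from both views.

```bash
python3 - <<'E'
from h import *
c=cam('wrist'); a=cam('side'); rep()
loc=lambda P:((P-SLOT)@X*1000,(P-SLOT)@Y*1000,(P[2]-SLOT[2])*1000)
g=cv2.cvtColor(c['image'],cv2.COLOR_BGR2HSV); 
# grey tip on yellow: low saturation
m=cv2.inRange(g[175:215,268:292],(0,0,0),(180,110,255)); 
for r,row in enumerate(m): 
    u=np.nonzero(row)[0]; 
    if r<26: print(175+r,268+u.min() if len(u) else None,268+u.max() if len(u) else None,len(u),end='; ')
print()
P=on_plane(c,[280,187],.150)[0]; print('plane',np.round(loc(P),1))
print('depth',np.round(loc(by_depth(c,[280,188])[0]),1))
P,e=cross(c,[280,187],a,[248.9,216.5]); print('cross',np.round(loc(P),1),e)
E
```

```text
t 5.1 grasp [ 0.4306 -0.0768  0.257 ] slot-frame mm [ -0.6 -98.5 126.5] z [ 0.144 -0.033 -0.989] y [0.224 0.975 0.001] F(x,y,z slot) [0.  0.2 0.1] gap 0.0134 87.67104864120483 tau [0.02 0.14 0.02]
175 None None 0; 176 None None 0; 177 None None 0; 178 None None 0; 179 None None 0; 180 None None 0; 181 None None 0; 182 278 282 5; 183 276 283 8; 184 275 284 10; 185 275 285 11; 186 274 285 12; 187 274 286 13; 188 274 286 13; 189 274 286 13; 190 274 285 12; 191 275 285 11; 192 275 284 10; 193 276 283 8; 194 276 283 8; 195 276 283 8; 196 276 283 8; 197 276 283 8; 198 276 283 8; 199 276 283 8; 200 276 283 8; 
plane [ -8.6 -98.5  19.5]
depth [-93.6 -99.5 238.6]
cross [ -3.5 -97.   15.6] 0.007493921878141129
```

```bash
python3 - <<'E'
from h import *
c=cam('wrist'); a=cam('side')
loc=lambda P:np.round([(P-SLOT)@X*1000,(P-SLOT)@Y*1000,(P[2]-SLOT[2])*1000],1)
print('hole?',loc(on_plane(c,[280,187.5],.1305)[0]))
def proj(c,P):
    q=np.linalg.inv(c['wfc'])@np.r_[P,1]; x=q[:2]/q[2]; x=x*(1+c['k1']*(x@x)); return (x*[c['fx'],c['fy']]+[c['cx'],c['cy']]).round(1)
g=rep()
for dx in(-4,-2,0,2): 
  for z in (.1465,.21): print(dx,z,proj(c,np.r_[(g+X*dx/1000*(.257-z)/.11)[:2],z]),proj(a,np.r_[(g+X*dx/1000*(.257-z)/.11)[:2],z]))
im=np.hstack([cv2.resize(c['image'][170:230,250:310],None,fx=6.5,fy=6.5),cv2.resize(a['image'][180:240,220:280],None,fx=6.5,fy=6.5)])
cv2.imwrite('pics/z5.png',im)
E
```

```text
hole? [ -0.4 -98.4   0. ]
t 5.2 grasp [ 0.4307 -0.0769  0.2573] slot-frame mm [ -0.4 -98.5 126.8] z [ 0.145 -0.033 -0.989] y [0.224 0.975 0.001] F(x,y,z slot) [-0.3 -0.9 -0.8] gap 0.0138 87.67011165618896 tau [0.01 0.13 0.05]
-4 0.1465 [280.  190.4] [247.  217.4]
-4 0.21 [280.4 236.9] [246.6 194.3]
-2 0.1465 [280. 193.] [247.8 217.4]
-2 0.21 [280.4 238.2] [247.  194.3]
0 0.1465 [280.  195.5] [248.6 217.5]
0 0.21 [280.4 239.5] [247.4 194.3]
2 0.1465 [280. 198.] [249.5 217.6]
2 0.21 [280.4 240.9] [247.7 194.4]
```

View pics/z5.png

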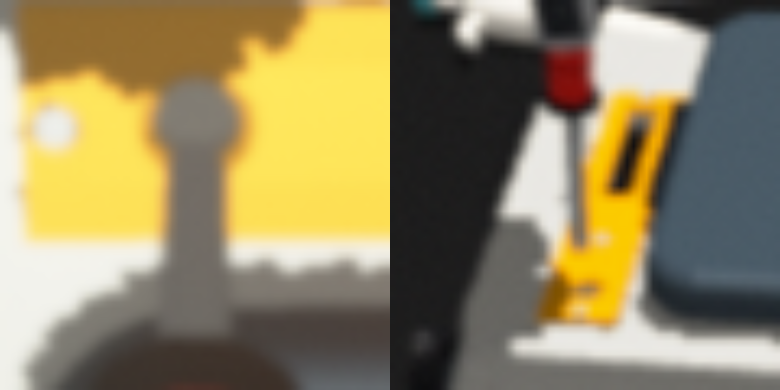

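The grey disc is the storage hole, measured at (-0.4, -98.4) mm in my slot frame against an expected (0, -98.5), so the frame is good. In the side view the rod hangs upright, tip at (249.5,218). Next I carry it over the left part of the slot (y ≈ +24) and check the tip's x there.

carry_out --moves '[{"tx":0.9,"ty":3.9,"tz":0,"wx":0,"wy":0,"wz":0,"claw":1},{"tx":0.9,"ty":4,"tz":0,"wx":0,"wy":0,"wz":0,"claw":1},{"tx":0.95,"ty":4.05,"tz":0,"wx":0,"wy":0,"wz":0,"claw":1},{"tx":0,"ty":0,"tz":0,"wx":0,"wy":0,"wz":0,"claw":1},{"tx":0,"ty":0,"tz":0,"wx":0,"wy":0,"wz":0,"claw":1}]'

```text
clock: 5.82
tcp_pos: [0.461, 0.0419, 0.239]
orientation: [0.074, 0.112, 0.991, -0.008]
wrist_force: [-0.3, 0.2, -0.2]
finger_gap: 0.0136
grip_force: 88.0
```

```bash
python3 - <<'E'
from h import *
g=rep(); c=cam('wrist'); a=cam('side')
def proj(c,P):
    q=np.linalg.inv(c['wfc'])@np.r_[P,1]; x=q[:2]/q[2]; x=x*(1+c['k1']*(x@x)); return (x*[c['fx'],c['fy']]+[c['cx'],c['cy']]).round(1)
for n,P in (('slotL',SLOT+.0335*Y),('slotR',SLOT-.0335*Y),('tip',np.r_[g[:2],.1468]),('tip+2',np.r_[(g+.002*X)[:2],.1468])): print(n,proj(c,P),proj(a,P))
im=np.hstack([cv2.resize(c['image'][160:230,220:300],None,fx=5,fy=5),cv2.resize(a['image'][160:230,220:300],None,fx=5,fy=5)])
cv2.imwrite('pics/z6.png',im)
E
```

```text
t 5.83 grasp [0.4583 0.0425 0.2575] slot-frame mm [ -0.4  24.  127. ] z [ 0.145 -0.033 -0.989] y [ 0.223  0.975 -0.   ] F(x,y,z slot) [-0.4  0.2 -0.2] gap 0.0136 87.95432925224304 tau [-0.01  0.11  0.  ]
slotL [292.3 187.4] [258.2 195.4]
slotR [206.  187.4] [253.8 208.8]
tip [280.1 195.1] [257.2 191.8]
tip+2 [280.1 197.6] [258.  191.9]
```

View pics/z6.png

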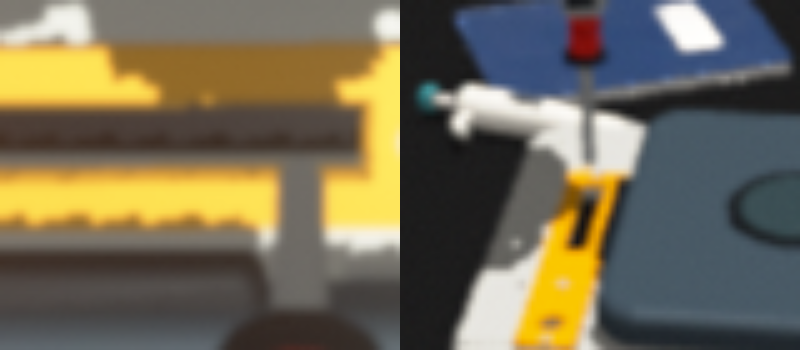

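The slot is at rows 181–193 in the wrist crop, with the tip over its left end near (280,191). In the side view the tip is at (258,194), within ±2 mm of the middle line. I'll lower it into the mouth while watching the force.

carry_out --moves '[{"tx":0,"ty":0,"tz":-0.8,"wx":0,"wy":0,"wz":0,"claw":1},{"tx":0,"ty":0,"tz":-0.8,"wx":0,"wy":0,"wz":0,"claw":1},{"tx":0,"ty":0,"tz":-0.3,"wx":0,"wy":0,"wz":0,"claw":1},{"tx":0,"ty":0,"tz":-0.2,"wx":0,"wy":0,"wz":0,"claw":1},{"tx":0,"ty":0,"tz":0,"wx":0,"wy":0,"wz":0,"claw":1}]'

```text
clock: 6.55
tcp_pos: [0.4612, 0.0419, 0.2182]
orientation: [0.074, 0.112, 0.991, -0.008]
wrist_force: [-0.5, 0.2, -1.6]
finger_gap: 0.0138
grip_force: 88.0
```

```bash
python3 - <<'E'
from h import *
rep()
E
```

```text
t 6.55 grasp [0.4585 0.0425 0.2367] slot-frame mm [ -0.2  24.1 106.2] z [ 0.146 -0.033 -0.989] y [0.224 0.975 0.   ] F(x,y,z slot) [-0.5  0.1 -1.6] gap 0.0138 87.95318484306335 tau [ 0.07  0.21 -0.03]
```

The tip is 4.6 mm below the plate with no contact, so it's in the slot. Next it goes through the flap, to just above the bolt face.

carry_out --moves '[{"tx":0,"ty":0,"tz":-0.6,"wx":0,"wy":0,"wz":0,"claw":1},{"tx":0,"ty":0,"tz":-0.6,"wx":0,"wy":0,"wz":0,"claw":1},{"tx":0,"ty":0,"tz":-0.5,"wx":0,"wy":0,"wz":0,"claw":1},{"tx":0,"ty":0,"tz":0,"wx":0,"wy":0,"wz":0,"claw":1},{"tx":0,"ty":0,"tz":0,"wx":0,"wy":0,"wz":0,"claw":1}]'

```text
clock: 7.18
tcp_pos: [0.4612, 0.0419, 0.2013]
orientation: [0.074, 0.112, 0.991, -0.008]
wrist_force: [-0.3, 0.3, -0.5]
finger_gap: 0.0136
grip_force: 88.0
```

```bash
python3 - <<'E'
from h import *
rep()
E
```

```text
t 7.17 grasp [0.4585 0.0426 0.2198] slot-frame mm [-0.2 24.1 89.3] z [ 0.146 -0.033 -0.989] y [0.224 0.975 0.   ] F(x,y,z slot) [-0.4  0.2 -0.5] gap 0.0136 87.9524302482605 tau [0.05 0.2  0.01]
```

carry_out --moves '[{"tx":0,"ty":0,"tz":-0.1,"wx":0,"wy":0,"wz":0,"claw":1},{"tx":0,"ty":0,"tz":-0.1,"wx":0,"wy":0,"wz":0,"claw":1},{"tx":0,"ty":0,"tz":0,"wx":0,"wy":0,"wz":0,"claw":1}]'

```text
clock: 7.55
tcp_pos: [0.4612, 0.0419, 0.1993]
orientation: [0.074, 0.112, 0.991, -0.008]
wrist_force: [0.3, 0.4, -0.1]
finger_gap: 0.0137
grip_force: 88.0
```

```bash
python3 - <<'E'
from h import *
rep()
E
```

```text
t 7.55 grasp [0.4585 0.0426 0.2178] slot-frame mm [-0.3 24.1 87.3] z [ 0.146 -0.033 -0.989] y [0.224 0.975 0.   ] F(x,y,z slot) [ 0.3  0.4 -0.1] gap 0.0137 87.95251607894897 tau [0.07 0.22 0.01]
```

carry_out --moves '[{"tx":0,"ty":0,"tz":-0.1,"wx":0,"wy":0,"wz":0,"claw":1},{"tx":0,"ty":0,"tz":0,"wx":0,"wy":0,"wz":0,"claw":1}]'

```text
clock: 7.8
tcp_pos: [0.4614, 0.0419, 0.1985]
orientation: [0.075, 0.112, 0.991, -0.008]
wrist_force: [0.6, 0.9, 0.8]
finger_gap: 0.0138
grip_force: 88.0
```

carry_out --moves '[{"tx":0,"ty":0,"tz":-0.1,"wx":0,"wy":0,"wz":0,"claw":1},{"tx":0,"ty":0,"tz":0,"wx":0,"wy":0,"wz":0,"claw":1}]'

```text
clock: 8.05
tcp_pos: [0.4618, 0.0418, 0.1981]
orientation: [0.075, 0.112, 0.991, -0.008]
wrist_force: [-1.1, 0.3, 5.9]
finger_gap: 0.0139
grip_force: 88.1
```

```bash
python3 - <<'E'
from h import *
rep()
E
```

```text
t 8.05 grasp [0.459  0.0425 0.2166] slot-frame mm [ 0.3 24.1 86.1] z [ 0.147 -0.033 -0.989] y [0.224 0.975 0.   ] F(x,y,z slot) [-1.2  0.   5.9] gap 0.0139 88.08223843574524 tau [-0.06  0.42 -0.02]
```

Contact with the bolt face (6 N, tip ≈ -24.5 mm). I'll ease off and feel to the right in 4.5 mm steps.

carry_out --moves '[{"tx":0,"ty":0,"tz":0.04,"wx":0,"wy":0,"wz":0,"claw":1},{"tx":-0.03,"ty":-0.15,"tz":0,"wx":0,"wy":0,"wz":0,"claw":1},{"tx":-0.03,"ty":-0.15,"tz":0,"wx":0,"wy":0,"wz":0,"claw":1},{"tx":0,"ty":0,"tz":0,"wx":0,"wy":0,"wz":0,"claw":1}]'

```text
clock: 8.55
tcp_pos: [0.4612, 0.0393, 0.1982]
orientation: [0.075, 0.112, 0.991, -0.008]
wrist_force: [-1.1, 2.7, 5.2]
finger_gap: 0.0137
grip_force: 88.5
```

carry_out --moves '[{"tx":-0.03,"ty":-0.15,"tz":0,"wx":0,"wy":0,"wz":0,"claw":1},{"tx":-0.035,"ty":-0.15,"tz":0,"wx":0,"wy":0,"wz":0,"claw":1},{"tx":0,"ty":0,"tz":0,"wx":0,"wy":0,"wz":0,"claw":1}]'

```text
clock: 8.93
tcp_pos: [0.4606, 0.0361, 0.1982]
orientation: [0.075, 0.112, 0.991, -0.008]
wrist_force: [0.1, 2.4, 5.1]
finger_gap: 0.0135
grip_force: 88.5
```

```bash
python3 - <<'E'
from h import *
rep()
E
```

```text
t 8.93 grasp [0.4579 0.0367 0.2167] slot-frame mm [ 0.5 18.3 86.2] z [ 0.147 -0.032 -0.989] y [0.224 0.975 0.001] F(x,y,z slot) [-0.4  2.3  5.1] gap 0.0135 88.46874117851257 tau [ 0.79 -0.08  0.08]
```

carry_out --moves '[{"tx":-0.035,"ty":-0.15,"tz":0,"wx":0,"wy":0,"wz":0,"claw":1},{"tx":-0.035,"ty":-0.15,"tz":0,"wx":0,"wy":0,"wz":0,"claw":1},{"tx":0,"ty":0,"tz":0,"wx":0,"wy":0,"wz":0,"claw":1}]'

```text
clock: 9.3
tcp_pos: [0.4599, 0.0329, 0.1982]
orientation: [0.075, 0.112, 0.991, -0.008]
wrist_force: [0.4, 1.1, 6.4]
finger_gap: 0.0136
grip_force: 88.5
```

carry_out --moves '[{"tx":-0.035,"ty":-0.15,"tz":0,"wx":0,"wy":0,"wz":0,"claw":1},{"tx":-0.035,"ty":-0.15,"tz":0,"wx":0,"wy":0,"wz":0,"claw":1},{"tx":0,"ty":0,"tz":0,"wx":0,"wy":0,"wz":0,"claw":1}]'

```text
clock: 9.68
tcp_pos: [0.4593, 0.0299, 0.1982]
orientation: [0.075, 0.112, 0.991, -0.008]
wrist_force: [0.8, 1.9, 4.9]
finger_gap: 0.0138
grip_force: 88.5
```

carry_out --moves '[{"tx":-0.035,"ty":-0.15,"tz":0,"wx":0,"wy":0,"wz":0,"claw":1},{"tx":-0.035,"ty":-0.15,"tz":0,"wx":0,"wy":0,"wz":0,"claw":1},{"tx":0,"ty":0,"tz":0,"wx":0,"wy":0,"wz":0,"claw":1}]'

```text
clock: 10.05
tcp_pos: [0.4572, 0.0262, 0.1971]
orientation: [0.074, 0.113, 0.991, -0.009]
wrist_force: [0.4, -0.9, -0.0]
finger_gap: 0.0133
grip_force: 87.9
```

carry_out --moves '[{"tx":-0.035,"ty":-0.15,"tz":0,"wx":0,"wy":0,"wz":0,"claw":1},{"tx":-0.035,"ty":-0.15,"tz":0,"wx":0,"wy":0,"wz":0,"claw":1},{"tx":0,"ty":0,"tz":0,"wx":0,"wy":0,"wz":0,"claw":1}]'

```text
clock: 10.42
tcp_pos: [0.4568, 0.0238, 0.1974]
orientation: [0.074, 0.112, 0.991, -0.008]
wrist_force: [-0.0, -0.8, -0.9]
finger_gap: 0.014
grip_force: 87.9
```

```bash
python3 - <<'E'
from h import *
rep()
E
```

```text
t 10.43 grasp [0.4541 0.0244 0.2159] slot-frame mm [-0.4  5.5 85.4] z [ 0.145 -0.033 -0.989] y [0.224 0.975 0.   ] F(x,y,z slot) [ 0.2 -0.8 -0.9] gap 0.014 87.89854645729065 tau [ 0.05  0.32 -0.03]
```

The force vanished at y ≈ +8, so the hole is found. I'll go 1.5 mm further right and down gently.

carry_out --moves '[{"tx":-0.035,"ty":-0.15,"tz":0,"wx":0,"wy":0,"wz":0,"claw":1},{"tx":0,"ty":0,"tz":-0.15,"wx":0,"wy":0,"wz":0,"claw":1},{"tx":0,"ty":0,"tz":-0.15,"wx":0,"wy":0,"wz":0,"claw":1},{"tx":0,"ty":0,"tz":0,"wx":0,"wy":0,"wz":0,"claw":1}]'

```text
clock: 10.92
tcp_pos: [0.4567, 0.0225, 0.1945]
orientation: [0.074, 0.112, 0.991, -0.008]
wrist_force: [-0.9, 0.1, 0.6]
finger_gap: 0.0138
grip_force: 87.9
```

```bash
python3 - <<'E'
from h import *
rep()
E
```

```text
t 10.93 grasp [0.454  0.0231 0.213 ] slot-frame mm [-0.2  4.1 82.5] z [ 0.145 -0.033 -0.989] y [0.224 0.975 0.   ] F(x,y,z slot) [-0.9 -0.1  0.6] gap 0.0138 87.90197610855103 tau [0.02 0.22 0.02]
```

carry_out --moves '[{"tx":0,"ty":0,"tz":-0.35,"wx":0,"wy":0,"wz":0,"claw":1},{"tx":0,"ty":0,"tz":-0.35,"wx":0,"wy":0,"wz":0,"claw":1},{"tx":0,"ty":0,"tz":0,"wx":0,"wy":0,"wz":0,"claw":1}]'

```text
clock: 11.3
tcp_pos: [0.4565, 0.0225, 0.1872]
orientation: [0.074, 0.112, 0.991, -0.008]
wrist_force: [-1.1, 0.2, -0.8]
finger_gap: 0.0136
grip_force: 87.9
```

carry_out --moves '[{"tx":0,"ty":0,"tz":-0.2,"wx":0,"wy":0,"wz":0,"claw":1},{"tx":0,"ty":0,"tz":-0.2,"wx":0,"wy":0,"wz":0,"claw":1},{"tx":0,"ty":0,"tz":0,"wx":0,"wy":0,"wz":0,"claw":1}]'

```text
clock: 11.68
tcp_pos: [0.4574, 0.0223, 0.1846]
orientation: [0.075, 0.112, 0.991, -0.008]
wrist_force: [-1.5, 0.2, 7.6]
finger_gap: 0.0138
grip_force: 88.1
```

```bash
python3 - <<'E'
from h import *
rep()
E
```

```text
t 11.68 grasp [0.4546 0.0229 0.203 ] slot-frame mm [ 0.4  4.1 72.5] z [ 0.147 -0.033 -0.989] y [0.224 0.975 0.   ] F(x,y,z slot) [-1.5 -0.1  7.6] gap 0.0138 88.10348868370056 tau [0.   0.58 0.01]
```

carry_out --moves '[{"tx":0,"ty":0,"tz":-0.15,"wx":0,"wy":0,"wz":0,"claw":1},{"tx":0,"ty":0,"tz":-0.15,"wx":0,"wy":0,"wz":0,"claw":1},{"tx":0,"ty":0,"tz":0,"wx":0,"wy":0,"wz":0,"claw":1}]'

```text
clock: 12.05
tcp_pos: [0.4576, 0.0223, 0.182]
orientation: [0.076, 0.112, 0.991, -0.008]
wrist_force: [-1.8, -0.1, 8.0]
finger_gap: 0.0139
grip_force: 88.7
```

```bash
python3 - <<'E'
from h import *
rep()
E
```

```text
t 12.05 grasp [0.4548 0.0229 0.2005] slot-frame mm [ 0.6  4.2 70. ] z [ 0.148 -0.033 -0.988] y [0.224 0.975 0.   ] F(x,y,z slot) [-1.8 -0.5  8. ] gap 0.0139 88.71359825134277 tau [ 0.01  0.69 -0.02]
```

carry_out --moves '[{"tx":0,"ty":0,"tz":-0.15,"wx":0,"wy":0,"wz":0,"claw":1},{"tx":0,"ty":0,"tz":0,"wx":0,"wy":0,"wz":0,"claw":1},{"tx":-0.05,"ty":-0.2,"tz":0,"wx":0,"wy":0,"wz":0,"claw":1},{"tx":-0.05,"ty":-0.2,"tz":0,"wx":0,"wy":0,"wz":0,"claw":1},{"tx":-0.04,"ty":-0.2,"tz":0,"wx":0,"wy":0,"wz":0,"claw":1},{"tx":0,"ty":0,"tz":0,"wx":0,"wy":0,"wz":0,"claw":1}]'

```text
clock: 12.8
tcp_pos: [0.457, 0.0171, 0.1817]
orientation: [0.077, 0.112, 0.991, -0.007]
wrist_force: [-3.2, 4.1, 14.1]
finger_gap: 0.0136
grip_force: 89.6
```

```bash
python3 - <<'E'
from h import *
rep()
E
```

```text
t 12.8 grasp [0.4542 0.0177 0.2002] slot-frame mm [ 1.1 -1.  69.7] z [ 0.15  -0.031 -0.988] y [0.223 0.975 0.003] F(x,y,z slot) [-4.1  3.2 14.1] gap 0.0136 89.63671088218689 tau [0.94 0.77 0.07]
```

The pin is on its stop (14 N) and the bolt slides at 3 N. I'll keep drawing right.

carry_out --moves '[{"tx":-0.12,"ty":-0.28,"tz":0,"wx":0,"wy":0,"wz":0,"claw":1},{"tx":-0.07,"ty":-0.3,"tz":0,"wx":0,"wy":0,"wz":0,"claw":1},{"tx":-0.07,"ty":-0.3,"tz":0,"wx":0,"wy":0,"wz":0,"claw":1},{"tx":-0.07,"ty":-0.3,"tz":0,"wx":0,"wy":0,"wz":0,"claw":1},{"tx":0,"ty":0,"tz":0,"wx":0,"wy":0,"wz":0,"claw":1}]'

```text
clock: 13.42
tcp_pos: [0.4539, 0.0051, 0.1817]
orientation: [0.077, 0.112, 0.991, -0.007]
wrist_force: [-3.1, 2.8, 14.1]
finger_gap: 0.0138
grip_force: 89.6
```

```bash
python3 - <<'E'
from h import *
rep()
E
```

```text
t 13.43 grasp [0.4511 0.0057 0.2002] slot-frame mm [  0.8 -13.5  69.7] z [ 0.151 -0.032 -0.988] y [0.223 0.975 0.003] F(x,y,z slot) [-3.6  2.1 14.1] gap 0.0138 89.55206751823425 tau [0.88 0.63 0.12]
```

carry_out --moves '[{"tx":-0.06,"ty":-0.24,"tz":0,"wx":0,"wy":0,"wz":0,"claw":1},{"tx":-0.06,"ty":-0.24,"tz":0,"wx":0,"wy":0,"wz":0,"claw":1},{"tx":-0.05,"ty":-0.2,"tz":0,"wx":0,"wy":0,"wz":0,"claw":1},{"tx":0,"ty":0,"tz":0,"wx":0,"wy":0,"wz":0,"claw":1}]'

```text
clock: 13.92
tcp_pos: [0.4522, -0.0022, 0.1817]
orientation: [0.077, 0.112, 0.991, -0.008]
wrist_force: [-2.7, 1.1, 12.9]
finger_gap: 0.0138
grip_force: 89.6
```

```bash
python3 - <<'E'
from h import *
rep(); a=cam('side')
import numpy as np
P=SLOT+.12*X+np.r_[0,0,.024]; q=np.linalg.inv(a['wfc'])@np.r_[P,1]; u=q[0]/q[2]*a['fx']+a['cx']; v=q[1]/q[2]*a['fy']+a['cy']
print(u,v,[ (by_depth(a,[u+d,v])[0]).round(3).tolist() for d in(-20,0,20)])
E
```

```text
t 13.93 grasp [ 0.4494 -0.0016  0.2002] slot-frame mm [  0.8 -21.   69.7] z [ 0.151 -0.033 -0.988] y [0.224 0.975 0.001] F(x,y,z slot) [-2.9  0.4 12.9] gap 0.0138 89.59149241447449 tau [ 0.43  0.73 -0.01]
302.717748060713 196.4833190165645 [[0.514, -0.058, 0.187], [0.565, -0.044, 0.176], [0.619, -0.018, 0.157]]
```

The lid is rising. I'll draw the rod straight up out of the slot.

carry_out --moves '[{"tx":0,"ty":0,"tz":1,"wx":0,"wy":0,"wz":0,"claw":1},{"tx":-0.1,"ty":0.02,"tz":1.5,"wx":0,"wy":0,"wz":0,"claw":1},{"tx":0,"ty":0,"tz":1.7,"wx":0,"wy":0,"wz":0,"claw":1},{"tx":0,"ty":0,"tz":1.5,"wx":0,"wy":0,"wz":0,"claw":1},{"tx":0,"ty":0,"tz":0,"wx":0,"wy":0,"wz":0,"claw":1},{"tx":0,"ty":0,"tz":0,"wx":0,"wy":0,"wz":0,"claw":1}]'

```text
clock: 14.72
tcp_pos: [0.4491, -0.0019, 0.2356]
orientation: [0.074, 0.112, 0.991, -0.008]
wrist_force: [-0.0, 0.7, -0.8]
finger_gap: 0.0139
grip_force: 87.9
```

```bash
python3 - <<'E'
from h import *
g=rep(); a=cam('side'); c=cam('wrist'); cv2.imwrite('pics/s7.png',np.hstack([cv2.resize(a['image'][100:260,200:340],None,fx=2.8,fy=2.8),cv2.resize(c['image'][150:370,200:360],(326,448))]))
print((STOW-g)*100)
E
```

```text
t 14.72 grasp [ 0.4464 -0.0013  0.2541] slot-frame mm [ -2.1 -21.3 123.6] z [ 0.145 -0.033 -0.989] y [0.224 0.975 0.   ] F(x,y,z slot) [-0.2  0.7 -0.8] gap 0.0139 87.91300535202026 tau [-0.    0.15  0.03]
[ -1.52947847  -7.56695109 -12.3564402 ]
```

View pics/s7.png

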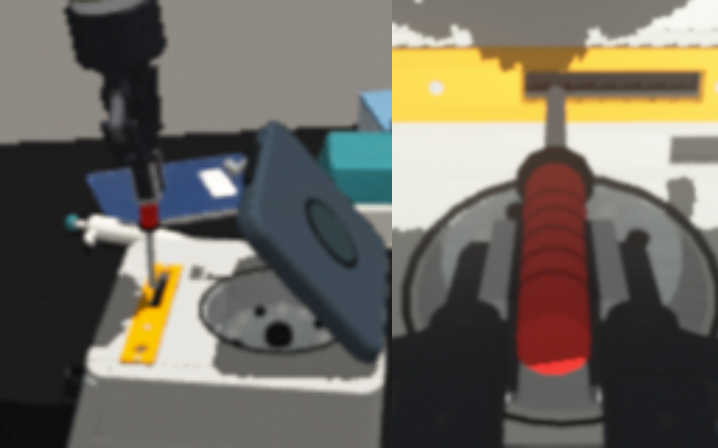

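The lid stands well open. The rod is clear above the slot, tip at about (280,192) in the wrist image, and the flap is visible. Next I carry it to the pose it had on extraction and compare it numerically with the picture saved then, to detect any tilt in the grip.

carry_out --moves '[{"tx":-0.38,"ty":-1.86,"tz":0.31,"wx":0,"wy":0,"wz":0,"claw":1},{"tx":-0.6,"ty":-2.85,"tz":0,"wx":0,"wy":0,"wz":0,"claw":1},{"tx":-0.6,"ty":-2.85,"tz":0,"wx":0,"wy":0,"wz":0,"claw":1},{"tx":0,"ty":0,"tz":0,"wx":0,"wy":0,"wz":0,"claw":1},{"tx":0,"ty":0,"tz":0,"wx":0,"wy":0,"wz":0,"claw":1}]'

```text
clock: 15.45
tcp_pos: [0.4334, -0.0773, 0.2389]
orientation: [0.074, 0.113, 0.991, -0.008]
wrist_force: [-0.9, 0.9, -0.3]
finger_gap: 0.0141
grip_force: 88.0
```

```bash
python3 - <<'E'
from h import *
g=rep(); c=cam('wrist'); o=cv2.resize(cv2.imread('pics/w4.png'),(280,240),interpolation=cv2.INTER_AREA); n=c['image'][180:420,140:420]
for k,im in(('old',o),('new',n)):
    h=cv2.cvtColor(im,cv2.COLOR_BGR2HSV); m=cv2.inRange(h,(0,150,60),(8,255,255)); v,u=np.nonzero(m); print(k,v.min()+180,v.max()+180,np.median(u)+140)
    print(im[2:60,139:142].mean((1)).max(1).round().astype(int).tolist())
    hy=cv2.inRange(h,(18,90,70),(38,255,255)); print([ (hy[r,130:152]==0).sum() for r in range(0,30,2)], [round(np.nonzero(hy[r,128:154]==0)[0].mean()+268,1) if (hy[r,128:154]==0).any() else None for r in range(0,30,4)])
E
```

```text
t 15.45 grasp [ 0.4307 -0.0767  0.2574] slot-frame mm [ -0.5 -98.3 126.9] z [ 0.145 -0.032 -0.989] y [0.224 0.975 0.001] F(x,y,z slot) [-1.   0.6 -0.3] gap 0.0141 87.98746705055237 tau [0.08 0.19 0.02]
old 231 333 279.0
[133, 130, 129, 129, 130, 129, 130, 129, 127, 124, 119, 116, 115, 115, 114, 114, 114, 115, 115, 114, 114, 114, 114, 114, 113, 113, 113, 113, 113, 113, 112, 112, 112, 112, 112, 111, 111, 109, 104, 92, 76, 66, 62, 62, 60, 60, 63, 76, 98, 114, 122, 123, 122, 123, 123, 122, 122, 122]
[np.int64(0), np.int64(4), np.int64(10), np.int64(11), np.int64(13), np.int64(13), np.int64(9), np.int64(8), np.int64(8), np.int64(8), np.int64(8), np.int64(8), np.int64(8), np.int64(14), np.int64(22)] [None, np.float64(279.5), np.float64(280.0), np.float64(280.0), np.float64(279.5), np.float64(279.5), np.float64(279.5), np.float64(280.5)]
new 235 333 279.0
[129, 128, 127, 127, 127, 127, 128, 127, 125, 121, 117, 114, 114, 113, 113, 113, 114, 114, 114, 114, 114, 113, 114, 114, 113, 113, 114, 113, 113, 113, 113, 113, 112, 113, 112, 112, 112, 111, 107, 95, 79, 69, 68, 68, 67, 67, 68, 79, 100, 117, 123, 124, 124, 123, 124, 123, 122, 122]
[np.int64(0), np.int64(5), np.int64(11), np.int64(12), np.int64(13), np.int64(12), np.int64(10), np.int64(8), np.int64(7), np.int64(9), np.int64(9), np.int64(9), np.int64(9), np.int64(18), np.int64(22)] [None, np.float64(279.0), np.float64(279.0), np.float64(279.5), np.float64(280.0), np.float64(280.0), np.float64(280.0), np.float64(280.5)]
```

The collar, shank and cap rows match the extraction picture, so nothing slipped. I'll lower it back along the same line.

carry_out --moves '[{"tx":0,"ty":-0.02,"tz":-1.2,"wx":0,"wy":0,"wz":0,"claw":1},{"tx":0,"ty":0,"tz":-0.8,"wx":0,"wy":0,"wz":0,"claw":1},{"tx":0,"ty":0,"tz":0,"wx":0,"wy":0,"wz":0,"claw":1}]'

```text
clock: 15.88
tcp_pos: [0.4331, -0.0772, 0.2181]
orientation: [0.074, 0.112, 0.991, -0.008]
wrist_force: [-0.4, -0.0, -0.1]
finger_gap: 0.0135
grip_force: 87.9
```

```bash
python3 - <<'E'
from h import *
rep()
E
```

```text
t 15.88 grasp [ 0.4304 -0.0766  0.2366] slot-frame mm [ -0.8 -98.3 106.1] z [ 0.144 -0.032 -0.989] y [0.223 0.975 0.001] F(x,y,z slot) [-0.4 -0.1 -0.1] gap 0.0135 87.91431784629822 tau [ 0.05  0.14 -0.07]
```

The tip is in the hole without contact; lowering on to the collar.

carry_out --moves '[{"tx":0,"ty":0,"tz":-1.5,"wx":0,"wy":0,"wz":0,"claw":1},{"tx":0,"ty":0,"tz":-1.5,"wx":0,"wy":0,"wz":0,"claw":1},{"tx":0,"ty":0,"tz":-1.5,"wx":0,"wy":0,"wz":0,"claw":1},{"tx":0,"ty":0,"tz":-0.9,"wx":0,"wy":0,"wz":0,"claw":1},{"tx":0,"ty":0,"tz":-0.2,"wx":0,"wy":0,"wz":0,"claw":1},{"tx":0,"ty":0,"tz":0,"wx":0,"wy":0,"wz":0,"claw":1}]'

```text
clock: 16.62
tcp_pos: [0.4339, -0.0778, 0.1637]
orientation: [0.075, 0.112, 0.991, -0.008]
wrist_force: [-0.1, -1.0, 0.4]
finger_gap: 0.0137
grip_force: 87.9
```

```bash
python3 - <<'E'
from h import *
rep()
E
```

```text
t 16.62 grasp [ 0.4312 -0.0772  0.1821] slot-frame mm [  0.1 -98.7  51.6] z [ 0.146 -0.033 -0.989] y [0.224 0.975 0.   ] F(x,y,z slot) [ 0.2 -1.   0.4] gap 0.0137 87.91603088378906 tau [ 0.07  0.1  -0.04]
```

carry_out --moves '[{"tx":0,"ty":0,"tz":-0.15,"wx":0,"wy":0,"wz":0,"claw":1},{"tx":0,"ty":0,"tz":-0.15,"wx":0,"wy":0,"wz":0,"claw":1},{"tx":0,"ty":0,"tz":-0.1,"wx":0,"wy":0,"wz":0,"claw":1},{"tx":0,"ty":0,"tz":0,"wx":0,"wy":0,"wz":0,"claw":1}]'

```text
clock: 17.12
tcp_pos: [0.4342, -0.0779, 0.1608]
orientation: [0.075, 0.112, 0.991, -0.008]
wrist_force: [-4.5, 1.1, 9.7]
finger_gap: 0.0137
grip_force: 89.4
```

```bash
python3 - <<'E'
from h import *
rep()
E
```

```text
t 17.12 grasp [ 0.4315 -0.0773  0.1793] slot-frame mm [  0.4 -98.7  48.8] z [ 0.148 -0.034 -0.988] y [0.224 0.975 0.   ] F(x,y,z slot) [-4.6  0.   9.7] gap 0.0137 89.39732551574707 tau [ 0.21  0.69 -0.02]
```

The collar is seated: same height as at the grasp (48.8 mm) with a 10 N reaction. I'll ease off, open and retreat upwards.

carry_out --moves '[{"tx":0,"ty":0,"tz":0.08,"wx":0,"wy":0,"wz":0,"claw":1},{"tx":0,"ty":0,"tz":0,"wx":0,"wy":0,"wz":0,"claw":0.4},{"tx":0,"ty":0,"tz":0,"wx":0,"wy":0,"wz":0,"claw":0},{"tx":0,"ty":0,"tz":0,"wx":0,"wy":0,"wz":0,"claw":0},{"tx":0,"ty":0,"tz":0,"wx":0,"wy":0,"wz":0,"claw":0}]'

```text
clock: 17.75
tcp_pos: [0.4336, -0.0778, 0.16]
orientation: [0.074, 0.112, 0.991, -0.008]
wrist_force: [-0.1, -0.2, -0.3]
finger_gap: 0.0426
grip_force: 0.0
```

carry_out --moves '[{"tx":0,"ty":0,"tz":2,"wx":0,"wy":0,"wz":0,"claw":0},{"tx":0,"ty":0,"tz":3,"wx":0,"wy":0,"wz":0,"claw":0},{"tx":-0.5,"ty":0,"tz":4,"wx":0,"wy":0,"wz":0,"claw":0},{"tx":-1.5,"ty":0,"tz":4,"wx":0,"wy":0,"wz":0,"claw":0},{"tx":-2,"ty":2,"tz":4,"wx":0,"wy":0,"wz":0,"claw":0},{"tx":0,"ty":0,"tz":0,"wx":0,"wy":0,"wz":0,"claw":0},{"tx":0,"ty":0,"tz":0,"wx":0,"wy":0,"wz":0,"claw":0}]'

```text
clock: 18.62
tcp_pos: [0.3938, -0.0578, 0.3296]
orientation: [0.075, 0.112, 0.991, -0.008]
wrist_force: [-0.1, 0.1, 0.1]
finger_gap: 0.0428
grip_force: 0.0
```

```bash
python3 - <<'E'
from h import *
rep(); a=cam('scene'); b=cam('side'); c=cam('wrist')
o={'scene':cv2.imread('pics/scene0.png'),'side':cv2.imread('pics/side0.png')}
for n,k in(('scene',a),('side',b)):
    print(n,blobs(k,(0,150,80),(6,255,255))[1],blobs(dict(image=o[n]),(0,150,80),(6,255,255))[1])
    print('orange cap', [x for x in blobs(k,(5,150,100),(14,255,255),20)[1]][:4],[x for x in blobs(dict(image=o[n]),(5,150,100),(14,255,255),20)[1]][:4])
f=feats(c); loc=lambda P:np.round([(P-SLOT)@X*1000,(P-SLOT)@Y*1000,(P[2]-SLOT[2])*1000],1)
print('cap wrist',f['cap'],f['capst'],loc(on_plane(c,f['cap'],.1945)[0]))
P=SLOT+.1*X; print('lid pts', [loc(by_depth(b,p)[0]).tolist() for p in((275,160),(290,180),(310,190),(300,150))])
E
```

```text
t 18.62 grasp [ 0.3911 -0.0572  0.3481] slot-frame mm [-43.5 -88.3 217.6] z [ 0.146 -0.033 -0.989] y [0.224 0.975 0.   ] F(x,y,z slot) [-0.1  0.1  0.1] gap 0.0428 0.0 tau [ 0.02  0.1  -0.02]
scene [([278, 213, 5, 20, 66], [280.1, 223.0])] [([278, 211, 5, 22, 92], [280.2, 221.0])]
orange cap [([468, 214, 8, 10, 38], [471.3, 218.9]), ([458, 216, 7, 6, 22], [460.5, 218.7]), ([479, 217, 7, 6, 24], [481.6, 219.5]), ([488, 220, 8, 10, 30], [491.7, 223.8])] [([458, 211, 8, 11, 51], [461.5, 216.2]), ([468, 214, 8, 11, 47], [471.4, 219.0]), ([477, 217, 9, 11, 46], [480.8, 221.7]), ([487, 220, 9, 11, 41], [491.0, 224.6])]
side [([246, 201, 7, 23, 108], [248.6, 212.1])] [([246, 200, 7, 24, 105], [249.1, 211.7])]
orange cap [([251, 201, 2, 22, 25], [251.3, 211.5]), ([434, 243, 12, 7, 48], [440.4, 246.9]), ([292, 284, 19, 18, 137], [301.2, 293.9]), ([368, 330, 99, 73, 2133], [416.1, 365.3])] [([251, 201, 3, 22, 24], [251.7, 211.3]), ([434, 243, 12, 6, 34], [440.8, 246.4]), ([292, 284, 19, 18, 143], [301.2, 293.9]), ([368, 330, 99, 73, 2211], [416.3, 365.3])]
cap wrist [267.50588235 220.32352941] [261 214  14  14 170] [ -2.  -99.3  64. ]
lid pts [[-19.7, 500.7, -122.8], [49.5, 366.6, -129.6], [133.2, 85.8, -4.9], [61.7, 617.3, -132.3]]
```

```bash
python3 - <<'E'
from h import *
b=cam('side'); uv=np.array([(u,v) for u in range(240,380,3) for v in range(90,240,3)]); P=by_depth(b,uv)-SLOT
L=np.c_[P@X,P@Y,P[:,2]]*1000; k=(L[:,0]>20)&(L[:,0]<320)&(abs(L[:,1]+15)<110)&(L[:,2]>40); L=L[k]
print(len(L),L[:,2].max(),L[np.argmax(L[:,2])],np.degrees(np.arctan(-np.polyfit(L[:,2],L[:,0],1)[0])))
E
```

```text
175 174.2592580813066 [148.79368192 -47.19811099 174.25925808] 21.603657221759285
```

The lid stands about 70° open, against 72° at full travel. The rod is seated upright and the tube hasn't moved.

```bash
python3 -c "
from workcell import env
print(env.hand_in())"
```

```text
the job is handed in; nothing more can be done
None
```

The lid is released and fully open, and the rod is back upright in its own hole, seated on its collar; the job was handed in at about 19 s with the gripper clear, and I checked that the 50 ml tube had not moved but did not re-measure the tip box or pipette.

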